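# Press a power resistor home with locking pliers and free them

### The arm

A 7-joint arm with a two-finger parallel gripper is mounted at the origin on the work surface. World frame = base frame: x ahead of the robot, y to its left, z up, the work surface at z = 0. Lengths are in m, angles in rad, forces in N, time in s.
With the tool pointing down it reaches from about 0.35 to 0.9 m from the base axis. Payload 19.9 kg.
Tool frame: the origin (TCP) lies on the centre line of the jaws, within the pads' length; the fingertips stand 14 mm ahead of it and the grasp point (between the pads) lies 5 mm behind it; z points along the fingers, y is the line along which they close (so a half turn about z gives the same grasp; the last joint's range is limited). The gripper opens to 85 mm and grips with 20 to 120 N. Pads are 22 mm wide; open, the fingers measure 114 mm over their backs; the gripper's body (76 mm by 85 mm) begins 54 mm behind the grasp point. The pads swing forward as they close: fully open they stand 13 mm farther back than shut.
Start: joints at [1.065, 0.417, -0.01, 1.614, 0.005, 1.111, -0.053], TCP at [0.28, -0.559, 0.245] pointing down, gripper open.
Joint ranges: [-2.81, 2.81], [-0.39, 2.02], [-1.27, 1.25], [0.06, 2.57], [-1.19, 4.33], [0.19, 2], [-2.82, 2.82]. Speed limits (rad/s): [1.89, 1.89, 2.39, 2.39, 3.01, 3.01, 3.01].

### API

Orientations are given as a 3x3 rotation matrix whose columns are the frame's x, y, z axes.
In Python, from plant import bot, optics, job, recognise, trace, landmark_of gives the robot as it stands.
- The arm moves only by the tool play_rows, never from a script. Its argument "targets" is one flat list of numbers, 4 for each row, row after row: the shift along the world's x, y, z normalised to -1 to 1, where 1 is 0.5 m, then the turn about the world's z normalised to -1 to 1, where 1 is pi rad. In form: [dx, dy, dz, roll, dx, dy, dz, roll, ...]. A call has 1 to 10 rows; each row is the pose to reach, as a shift and turn from the pose commanded when the call began, turning the shorter way round; what a row does not reach only later rows make up. A row lasts 1/8 s, in which the tool goes at most 62.5 mm and 10.7 degrees, less where a joint would pass 70% of its speed; a pose out of reach is approached as far as the arm can. A call with a number of a shift or a turn outside -1 to 1 is refused whole. A call with a gripper value outside its range is refused whole. "claw" is the opening, from -1 (shut) to 1 (fully open), set as the call begins (left out, the last holds). The fingers move at their own pace and stop on an object; "squeeze" is the grip in N (left out, the last holds). Time passes only in rows, so rows that repeat a pose let the fingers close. It gives the time, the measured TCP pose, the force, the opening and the grip force at its end, in the units of the state.
- bot.read_state(): the state, without advancing time (a new reading comes with each control period).
- optics.camera(name): name is "scene" or "top"; returns a dict with "color" (480x640x3 uint8, red, green, blue), "mtx" (3x3 intrinsics, pixels), "k1" (the pictures are not rectified: a ray, as slopes to the right and down, at radius r is drawn at 1 + k1 r^2 times it, then the intrinsics apply), "extrinsics" (4x4, takes a point from camera to world coordinates). Camera axes: x right, y down, z forward; pixel columns grow to the right and rows downward; lengths in m; the calibration is good to about 2 mm. A picture is of the moment at which its call begins. There is no depth.
- job.close_job(): hands the job in; it is judged then, once.
Trained networks look in the newest picture that a camera, given by its name, has taken for a name from the list of things; names that differ only in an ending like _2 or _b are one class to them, and where a whole thing is asked for, a point or a joint stands for the part that bears it (a point fixed in the world has none). Each returns a list of dicts, best first, with "confidence" (0 to 1); they miss things now and then, are a little off and sometimes report something else, mostly with a low value. They report only what shows in the picture. A call takes as long as a camera call. They do not tell look-alikes from the thing itself.
- recognise(target, camera): "pixel" ([column, row] in pixels, amid what is visible of it).
- trace(target, camera): "mask" (480x640 bool, what is visible of it) and "pixel" ([column, row] in pixels, amid what is visible of it).
- landmark_of(target, camera): "pixel" ([column, row] in pixels: a listed point, or the origin of a listed thing).
The state is a dict: "time_s": time; "joints": joint angles; "joint_velocities": joint speeds; "joint_torque": joint torques, N m; "ee_pos": TCP position; "ee_rot": TCP orientation; "wrist_force": force on the tool from outside, world axes, zero at the start; "torque": the same for the moment, N m; "width": opening from 0.0 (shut) to 1.0 (fully open); "grip_force": force on a finger pad.
Only numpy, scipy, OpenCV 4.12 (cv2) and the standard library are available. Lean on these libraries where they do the work, as an engineer would, in place of code of your own. Each camera call takes 0.05 s, during which the arm holds its last target. There are 200 camera calls.

### The job

One of the two power resistors on the cooling plate in the vise, the outer one, stands proud: slide the open locking pliers' jaws over the plate's free end until their throat bears firmly on it, squeeze the handles over centre so that they lock and press the resistor home, and let them hold on by themselves, hands off, for two seconds, square on the plate, so that the thermal paste spreads. Then press the release lever so that they spring open, draw them back off the plate and leave them lying open on the bench, clear of it. Go gently: the plate is only lightly nipped and must not be shifted in the vise, and the things standing about stay where they are.

Things in the scene. Friction and masses are not known exactly. Their poses are not given: they have to be found in the camera images.
- pliers: Loose locking C-clamp pliers, bare steel, 0.3 to 0.5 kg, lying flat, all parts up to 18 mm high. Origin on the bench under the jaw rivet, z up; +x runs forward to the jaws (tips at x = 70 mm), -x back along the handles; +y is the side of the FIXED jaw and handle, -y that of the MOVING jaw, handle and release lever. Sprung open, the moving jaw's back reaches y = -50
- plier_link (a joint): toggle link inside the pliers: 0 = sprung fully open, 0.60 = dead centre, 0.69 to 0.73 = locked over centre against its stop, where it stays with hands off; brought back below 0.55 it springs to 0
- plier_release (a joint): release lever, riveted in the moving handle: 0 = at rest (sprung), 0.19 = fully pressed, its tail swung toward that handle. Pressed to 0.12 or 0.18 (7 to 10 mm at the tail, 2 to 8 N, best pinched between tail and moving handle) it breaks the toggle back over centre and the pliers spring open
- throat (a point): bottom of the pliers' mouth, the face that stops against the plate's end: x = 21.5, y = 6 mm in the pliers' frame, 9 above their underside; the face spans y = 0 to 12. Seated firmly when it bears on the plate's end with 4 to 7 N, which must be felt: 1 mm of arm travel past first touch gives about 5 N
- anvil (a point): centre of the fixed jaw's pad face (15 wide, 13 high, facing -y of the pliers), x = 62, y = 8 mm, 9 up. The open moving pad's nearest corner is at x = 53, y = -14.5, so the mouth takes the plate and proud resistor (19.5 together) with only 3 to spare in all: lay the fixed jaw's pad lightly against the plate's bare side, then slide on
- fixed_handle (a point): middle of the rear part of the fixed handle, x = -94, y = 9 mm of the pliers, 9 up. The handle is a straight bar 14 wide (y = 2 to 16), x = -26 to -104, then a round screw knob 12 across to x = -118. Open, there is 33 of free space on its inner (-y) side here for a finger. Held firmly here (80 N) the pliers can be carried level
- moving_handle (a point): middle of the moving handle, a bar 12 wide, 83 mm behind its rivet: at about x = -85, y = -38 of the pliers sprung open, y = -14 locked. Over their outsides the two handles measure 60 here when open, 36 to 41 locked. Squeezing takes 4 to 8 N, somewhat more to snap over centre. Squeeze so that the fixed handle stays put, or the pliers twist on the plate
- handle_end (a point): middle of the moving handle, a bar 12 wide, 11 mm short of its rear end, 9 above the bench: at about x = -133, y = -53 of the pliers sprung open, x = -135, y = -13 locked. It reaches 28 farther back than the fixed handle's knob when locked
- release_tail (a point): middle of the release lever's tail, a flat steel lug 5 mm thick, 16 high, 31 long, standing beside handle_end on its inner (+y) side. Tail and handle end measure about 30 over their outsides at rest, 20 to 24 when it unlocks and 19 with the tail fully pressed
- vise: low blue vise bolted to the bench, 84 x 150 mm on plan, 42 high, gripping the cooling plate. Origin on the bench on the plate's middle plane, z up; the plate sticks out toward its -x, with its end at x = -138; +y is the plate's bare side, -y the side of the resistors
- plate: upright aluminium cooling plate 3 mm thick (y = -1.5 to 1.5), 3 to 29 above the bench; axes as the vise's, origin on the bench under its free end, from which it runs along +x into the vise, 96 away. The first 26 are bare on both sides. Only lightly nipped: 10 N along x shifts it in the vise
- plate_end (a point): middle of the plate's free end edge, 9 mm above the bench, axes as the plate's
- resistor: OUTER of two like aluminium-cased resistors on the plate's -y side, 28 mm long (x), 14 thick, 14 high, centred 40 from the plate's free end, 10 above the bench. Origin: middle of its back face, at y = -4 of the plate as found, -1.5 when home; two tight studs: 6 N pushes it and it stays put. With the throat at the plate's end the pads stand on its middle
- solder: bystander: reel of solder, 60 mm across, 40 high
- flux: bystander: small amber bottle, 42 mm across, 85 high
- boards: bystander: two small circuit boards stacked, 75 x 50 x 8 mm
- screwdriver: bystander: screwdriver 160 mm long
Things that resemble listed ones, but are neither listed nor needed, are in the scene too. What is meant by the pliers is not blue, and is the larger of those in its own colour. There is more than one size of the vise; the one meant has the size given above.

How it is judged:
On the way, in this order (a step that is already met when the one before it is completed fails the run):
1. the open pliers' jaws are over the plate with the throat bearing on its end (3 N or more) (x of throat in the frame of plate_end above -0.0015 m and y of throat in the frame of plate_end between -0.007 and 0.007 m and value of joint plier_link below 0.4 rad and contact force between pliers_c6 and plate above 3 N), for 0.1 s.
2. locked over centre on the resistor, now home, the pliers hold by themselves for 1.5 s, clear of the fingers, square on the plate (3 degrees), throat within 1.5 mm of its end (x of throat in the frame of plate_end above -0.0015 m and y of throat in the frame of plate_end between -0.007 and 0.007 m and value of joint plier_link above 0.67 rad and y of resistor in the frame of plate above -0.0023 m and contact force between the fingers and pliers below 0.3 N and angle between the x axis of pliers and the x axis of plate, either way round below 0.06 rad and contact force between pliers and resistor above 8 N), for 1.5 s.
3. the release lever is pressed while the pliers are still locked (value of joint plier_release above 0.05 rad and value of joint plier_link above 0.53 rad).
4. the pliers have come unlocked while still on the plate (value of joint plier_link below 0.48 rad and not (x of throat in the frame of plate_end below -0.053 m)).
At the end, for the whole second after the job is handed in: The resistor is home (its back within 0.8 mm of the plate); the pliers lie flat, still and sprung open (link below 0.25) on the bench with the throat at least 53 mm back from the plate's end, so that the jaws are clear of it; the plate is within 1 mm of where it was in the vise (y of resistor in the frame of plate above -0.0023 m and x of throat in the frame of plate_end below -0.053 m and value of joint plier_link below 0.25 rad and distance of plate from where it was at the start of the episode below 0.001 m and angle between pliers's own z axis and vertical below 0.1 rad and height (world z) of pliers below 0.004 m and linear speed of pliers below 0.01 m/s); the robot touches nothing.
It fails at once if the cooling plate is shifted in the vise by more than 1 mm (distance of plate from where it was at the start of the episode above 0.001 m).
It fails at once if the resistor is pressed with more than 50 N (contact force between anything else and resistor above 50 N).
It fails at once if a bystander (solder reel, bottle, boards, screwdriver) is moved by more than 20 mm (distance of any of solder, flux, boards, screwdriver from where it was at the start of the episode above 0.02 m).
It also fails if it takes over 69 s, if anything falls off the work surface, if the arm or the gripper's body presses on something with over 40 N, if the wrist force passes 120 N, or if a joint passes its speed limit or range.

## Working session

There is one attempt and no reset: what is moved stays moved. The work goes in short steps, Python scripts to look and compute and a tool call to move; the robot and the scene stay as the last step left them, time stands still between calls to the robot, and variables do not carry over. Pictures are saved under pics/ and viewed, at most 13 in all, crops included, and the job is handed in when it is done.

Besides the shell and the picture viewer there is one more tool, called after "Call:" as name(argument=value, ...) on one line, values as JSON. play_rows: Moves the arm, as the interface text tells. Scaled input: -1 to 1 covers 0.5 m each way for a shift and pi rad each way for a turn. Its arguments: {"type":"object","properties":{"targets":{"type":"array"},"claw":{"type":"number"},"squeeze":{"type":"number"}},"required":["targets"]}

```bash
mkdir -p pics; ls; cat > h.py <<'E'
import numpy as np, cv2
from plant import bot, optics, job, recognise, trace, landmark_of
def ray(c,px):
    K=np.array(c["mtx"]);k=c["k1"]
    d=cv2.undistortPoints(np.array([[px]],float),K,np.array([k,0,0,0,0.]))[0,0]
    T=np.array(c["extrinsics"]);return T[:3,3],T[:3,:3]@np.array([d[0],d[1],1])
def at(c,px,z):
    o,d=ray(c,px);return o+d*(z-o[2])/d[2]
def proj(c,p):
    T=np.array(c["extrinsics"]);q=T[:3,:3].T@(np.array(p)-T[:3,3])
    s=q[:2]/q[2];s=s*(1+c["k1"]*(s@s));K=np.array(c["mtx"]);return K[:2,:2]@s+K[:2,2]
def two(c1,p1,c2,p2):
    o1,d1=ray(c1,p1);o2,d2=ray(c2,p2)
    A=np.stack([d1,-d2],1);t=np.linalg.lstsq(A,o2-o1,rcond=None)[0]
    a=o1+t[0]*d1;b=o2+t[1]*d2;return (a+b)/2,np.linalg.norm(a-b)
def save(n,im): cv2.imwrite("pics/"+n,im[:,:,::-1])
E
python3 - <<'E'
from h import *
s=bot.read_state();print(s)
for n in("scene","top"):
    c=optics.camera(n);save(n+"0.png",c["color"])
    print(n,np.round(c["mtx"],1).tolist(),c["k1"],np.round(c["extrinsics"],3).tolist())
    Z=dict(pliers=0,vise=0,plate=0,plate_end=.009,resistor=.01,throat=.009,anvil=.009,fixed_handle=.009,moving_handle=.009,handle_end=.009,release_tail=.009,solder=0,flux=0,boards=0,screwdriver=0)
    for t,z in Z.items():
        print(t,[(np.round(r["pixel"]).tolist(),round(r["confidence"],2),np.round(at(c,r["pixel"],z)[:2],3).tolist()) for r in landmark_of(t,n)][:4])
E
```

```text
pics
{'time_s': 0.0, 'joints': array([ 1.06548518,  0.41797049, -0.01025827,  1.61417571,  0.00465199,
        1.11072384, -0.0529833 ]), 'joint_velocities': array([-0.00128597, -0.00092379, -0.00045012, -0.00071095,  0.00113364,
       -0.00082999, -0.00108443]), 'joint_torque': array([ 4.11886258e-04, -8.64453793e+01,  6.79312404e-01, -4.34899235e+01,
        1.89993402e-02,  7.25840771e-03, -9.53335245e-06]), 'ee_pos': array([ 0.27942711, -0.55867848,  0.24466199]), 'ee_rot': array([[ 8.94370702e-01,  4.47326124e-01, -6.20939196e-04],
       [ 4.47326550e-01, -8.94370042e-01,  1.08896555e-03],
       [-6.82266773e-05, -1.25170147e-03, -9.99999214e-01]]), 'wrist_force': array([-0.42968014,  0.179395  ,  0.43502162]), 'torque': array([-0.03581823,  0.01566847,  0.01498438]), 'grip_force': 0.0, 'width': 1.00474106362376}
scene [[623.9, 0.0, 320.4], [0.0, 623.9, 238.6], [0.0, 0.0, 1.0]] -0.1353283425354823 [[-0.264, 0.601, -0.755, 1.568], [0.965, 0.172, -0.201, 0.338], [0.009, -0.781, -0.625, 0.959], [0.0, 0.0, 0.0, 1.0]]
pliers [([211.0, 207.0], 0.85, [0.361, -0.281]), ([304.0, 235.0
[... 2673 characters left out ...]
02.0, 188.0], 0.89, [0.59, -0.14]), ([483.0, 245.0], 0.79, [0.457, -0.316]), ([373.0, 259.0], 0.68, [0.426, -0.069]), ([312.0, 202.0], 0.25, [0.558, 0.065])]
handle_end [([392.0, 252.0], 0.73, [0.442, -0.111]), ([423.0, 180.0], 0.62, [0.609, -0.187]), ([487.0, 230.0], 0.59, [0.492, -0.327])]
release_tail [([424.0, 188.0], 0.68, [0.59, -0.189]), ([397.0, 260.0], 0.39, [0.424, -0.122]), ([499.0, 238.0], 0.36, [0.473, -0.353])]
solder [([316.0, 118.0], 0.6, [0.766, 0.057])]
flux [([476.0, 184.0], 0.83, [0.601, -0.31]), ([171.0, 190.0], 0.49, [0.593, 0.395])]
boards [([201.0, 261.0], 0.91, [0.424, 0.317])]
screwdriver [([171.0, 187.0], 0.86, [0.6, 0.395]), ([318.0, 120.0], 0.41, [0.761, 0.054])]
```

View pics/top0.png

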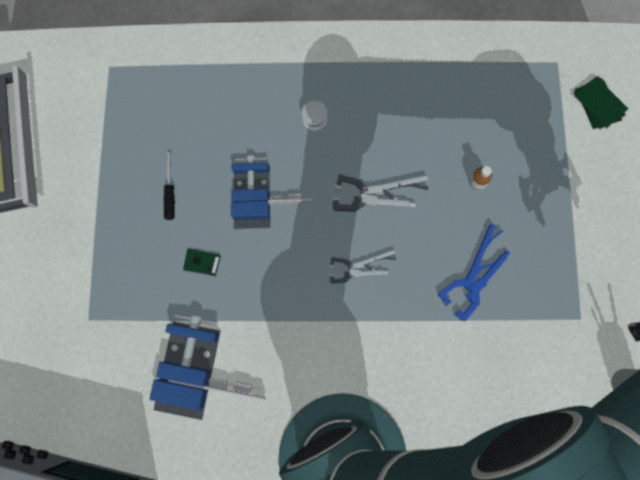

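View pics/scene0.png

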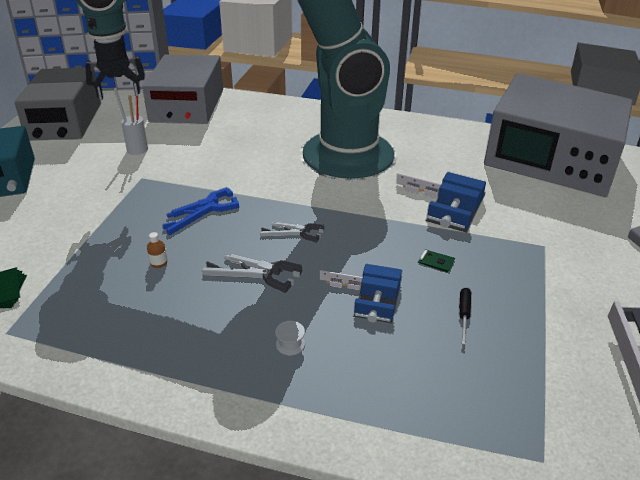

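The scene holds three pliers: blue at top (475,270), small steel at (365,265) and large steel at (380,190). The large steel one fits, as it is not blue and is the larger in its colour. There are two vises, at (250,190) and (185,370). The first has the plate end 138 mm from its origin and measures about 84x150, so it fits. I'll confirm both in a crop and fit the poses.

```bash
cat >> h.py <<'E'
from scipy.optimize import least_squares
PL={'pliers':(0,0,0),'throat':(.0215,.006,.009),'anvil':(.062,.008,.009),'fixed_handle':(-.094,.009,.009),'moving_handle':(-.085,-.038,.009),'handle_end':(-.133,-.053,.009)}
PL_LOCK=dict(PL,moving_handle=(-.085,-.014,.009),handle_end=(-.135,-.013,.009))
PT={'plate_end':(0,0,.009),'plate':(0,0,0),'vise':(.138,0,0),'resistor':(.04,-.004,.010)}
def fit(model,guess,n=1,tol=25,verbose=True):
    obs=[]
    w=lambda p,l:np.array([p[0]+np.cos(p[2])*l[0]-np.sin(p[2])*l[1],p[1]+np.sin(p[2])*l[0]+np.cos(p[2])*l[1],l[2]])
    for _ in range(n):
      for cam in("scene","top"):
        c=optics.camera(cam)
        for t,l in model.items():
            q=proj(c,w(guess,l))
            r=[r for r in landmark_of(t,cam) if np.hypot(*(r["pixel"]-q))<tol]
            if r: obs.append((cam,t,c,l,np.array(min(r,key=lambda r:np.hypot(*(r["pixel"]-q)))["pixel"])))
    f=lambda p:np.concatenate([proj(c,w(p,l))-px for _,_,c,l,px in obs])
    s=least_squares(f,guess,loss='soft_l1',f_scale=1.5,x_scale=[.01,.01,.05])
    if verbose:
        for o,r in zip(obs,f(s.x).reshape(-1,2)): print(o[0],o[1],np.round(r,1))
    print("pose x y mm, yaw deg",np.round(s.x[:2]*1000,1),round(np.degrees(s.x[2]),2));return s.x
E
python3 - <<'E'
from h import *
p=fit(PL,[.57,-.047,1.57],2)
q=fit(PT,[.56,.069,1.57],2)
c=optics.camera("top");save("crop1.png",cv2.resize(c["color"][130:300,225:440],None,fx=3.6,fy=3.5,interpolation=cv2.INTER_CUBIC))
for cam in("top",):
  for t in("pliers","plate","vise"):
    for r in trace(t,cam):
        m=r["mask"].astype(np.uint8);print(t,r["confidence"],r["pixel"],m.sum(),cv2.minAreaRect(cv2.findNonZero(m)))
E
```

```text
scene pliers [-0.6  0.8]
scene throat [ 1.8 -1.6]
scene anvil [-20.8  -0.1]
scene fixed_handle [-0.  -0.2]
scene moving_handle [-1.9  0.8]
scene handle_end [-0.1  1.4]
top pliers [-2.7 -0.1]
top throat [-1.7  0. ]
top anvil [0.8 2.2]
top fixed_handle [-2.6  4.2]
top moving_handle [ 0.4 -2.3]
top handle_end [-0.9  0.3]
scene pliers [-0.6  3.8]
scene throat [ 1.2 -1.1]
scene anvil [-2.6  2.7]
scene fixed_handle [-0.8 -0.5]
scene moving_handle [-0.3 -2.4]
scene handle_end [1.3 1.7]
top throat [ 2.1 -2.7]
top anvil [1.1 1.6]
top fixed_handle [-2.  -0.9]
top moving_handle [0.4 1.1]
top handle_end [-0.4  1.6]
pose x y mm, yaw deg [566.7 -49.7] 84.51
scene plate_end [3.4 0.9]
scene plate [-0.6  0.2]
scene vise [0.4 1.2]
scene resistor [0.1 5.6]
top plate_end [-1.6 -1.9]
top plate [3.7 0.4]
top vise [ 4.7 -0.5]
top resistor [1.4 1.4]
scene plate_end [ 0.6 -0.4]
scene plate [-1.9 -0.3]
scene vise [1.1 0.2]
scene resistor [1.1 1. ]
top plate_end [-1.3 -0.7]
top plate [0.1 3.2]
top vise [5.7 1.1]
top resistor [-0.1  0.8]
pose x y mm, yaw deg [558.9  66.4] 92.61
pliers 0.88 [477.5, 278.5] 1832 ((477.94989013671875, 272.33251953125), (39.68434524536133, 96.81581115722656), 36.469234466552734)
pliers 0.65 [356.9, 269.2] 751 ((361.15533447265625, 268.0011901855469), (25.896286010742188, 64.65496826171875), 84.0938491821289)
plate 0.64 [287.1, 198.0] 335 ((289.8769836425781, 198.9249267578125), (9.752202033996582, 42.126319885253906), 87.70938873291016)
plate 0.57 [224.9, 385.4] 441 ((233.76026916503906, 387.53369140625), (61.162864685058594, 12.16545295715332), 9.659893989562988)
vise 0.97 [249.8, 196.8] 2950 ((271.0, 192.0), (72.0, 80.0), 90.0)
vise 0.89 [189.3, 376.2] 5839 ((213.4806365966797, 372.3738708496094), (114.16717529296875, 102.72825622558594), 13.650419235229492)
```

View pics/crop1.png

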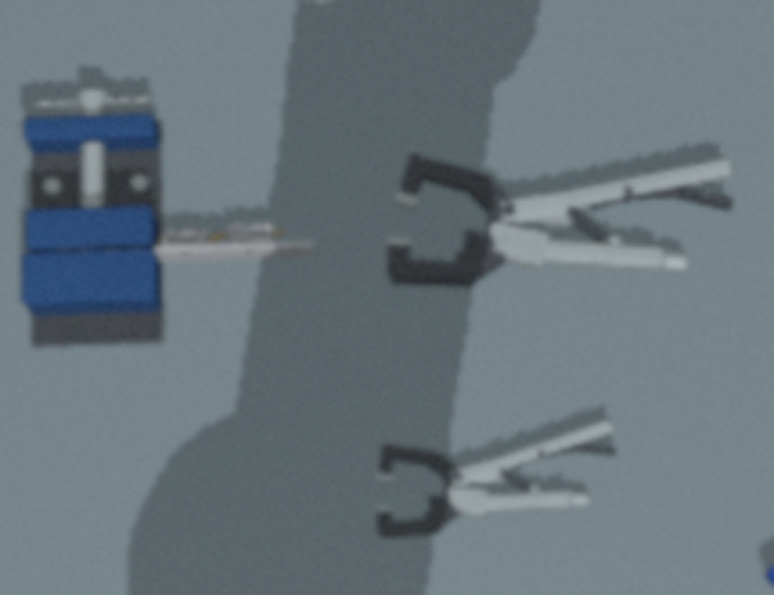

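Crop confirmed: the larger steel pliers are at full-image (380,190), lying open, with the fixed handle on the robot side. The correct vise and plate are at (250,190), with the plate end near (311,200). Next I'll refine the plate yaw from edges.

```bash
python3 - <<'E'
from h import *
c=optics.camera("top")
for _ in range(4): c["color"]=c["color"].astype(float)+optics.camera("top")["color"]
g=c["color"].mean(2)/5
print(np.round(g[188:210,272:314:4]).astype(int))
# vise front edges / plate lower edge
def line(cols,rows,sign,z,name):
    P=[]
    for x in cols:
        d=sign*np.diff(g[rows[0]:rows[1],x]);i=d.argmax()
        if d[i]<6 or i in(0,len(d)-1):continue
        a,b,e=d[i-1:i+2];o=.5*(a-e)/(a-2*b+e+1e-9)
        P.append(at(c,[x,rows[0]+i+.5+o],z)[:2])
    P=np.array(P);vx,vy,x0,y0=cv2.fitLine(P.astype(np.float32),cv2.DIST_HUBER,0,.001,.001).ravel()
    if vy<0:vx,vy=-vx,-vy
    r=(P-[x0,y0])@[vy,-vx]
    print(name,len(P),'yaw',np.degrees(np.arctan2(vy,vx)),'x at y=.07,.16',x0+vx/vy*(.07-y0),x0+vx/vy*(.16-y0),'rms mm',r.std()*1000)
line(range(272,300),(196,208),-1,.003,'bare bottom')
line(range(272,300),(190,201),1,.029,'top far edge')
line(range(235,268),(208,224),-1,.042,'vise near')
line(range(235,268),(180,196),1,.042,'jaw')
E
```

```text
[[128 128 129 129 125 120 119 100  96  97  97]
 [128 123 128 127 115 106 105  99  97  97  97]
 [121 112 120 118 103  98  98  97  97  97  97]
 [108 100 106 103  99  97  98  97  96  98  96]
 [ 99  97  98  98  98  99 100  99  97  98  97]
 [ 96  97  97  97 101 106 112 108  97  98  97]
 [ 98 100  98  97 106 117 129 123  97  98  97]
 [108 112 103  97 108 118 129 123  97  98  97]
 [114 126 110  97 104 115 111 109  96  97  98]
 [109 120 111  94 104 113 111 105  97  99  98]
 [104 105 111  98 105 113 124 115 105 105 101]
 [124 123 127 124 128 132 138 135 116 115 103]
 [150 150 151 148 150 153 154 147 115 111 100]
 [158 150 154 151 150 148 147 133  99  96  97]
 [147 135 145 143 143 139 139 112  95  94  97]
 [141 136 139 138 137 136 134  99  96  96  96]
 [138 134 135 134 134 132 128  97  97  98  98]
 [132 131 131 130 130 130 126  98  97  99  98]
 [129 130 129 130 130 130 126  97  97  97  97]
 [128 130 130 130 129 129 124  97  97  98  97]
 [128 129 129 128 129 129 120  97  98  97  97]
 [130 129 129 130 130 130 114  97  97  98  97]]
bare bottom 28 yaw 89.592674 x at y=.07,.16 0.5606402 0.56128 rms mm 2.2346989613177057
top far edge 13 yaw 117.41241 x at y=.07,.16 0.58762276 0.5409464 rms mm 3.179944551693719
vise near 33 yaw 91.7981 x at y=.07,.16 0.5232267 0.5204013 rms mm 0.4437744769513783
jaw 17 yaw 90.924065 x at y=.07,.16 0.58233774 0.5808861 rms mm 4.608418414335919
```

```bash
python3 - <<'E'
from h import *
n=6
c=optics.camera("top");G=c["color"].astype(float)
for _ in range(n-1): G+=optics.camera("top")["color"]
g=G.mean(2)/n
P=[];Q=[]
for x in range(236,267):
    d=-np.diff(g[196:226,x]);
    Q.append(np.where(d>8)[0]+196)
print(Q[::6])
for x in range(270,300):
    d=np.diff(g[196:202,x]);d=np.clip(d,0,None)
    P.append(at(c,[x,196.5+(d*np.arange(5)).sum()/d.sum()],.029)[:2])
P=np.array(P);k=np.polyfit(P[:,1],P[:,0],1);r=P[:,0]-np.polyval(k,P[:,1]);m=abs(r)<1.5*r.std();k=np.polyfit(P[m,1],P[m,0],1)
print('yaw',90-np.degrees(np.arctan(k[0])),np.polyval(k,[.07,.16]),r.std())
# scene: bottom/top edge of plate
c=optics.camera("scene");g=c["color"].mean(2)
im=c["color"][255:305,305:410];save("sc.png",cv2.resize(im,None,fx=7,fy=7,interpolation=cv2.INTER_CUBIC))
E
```

```text
[array([200]), array([], dtype=int64), array([], dtype=int64), array([199, 215]), array([199, 215]), array([199])]
yaw 91.0449086118778 [0.56155695 0.55991543] 0.0003122969944173266
```

View pics/sc.png

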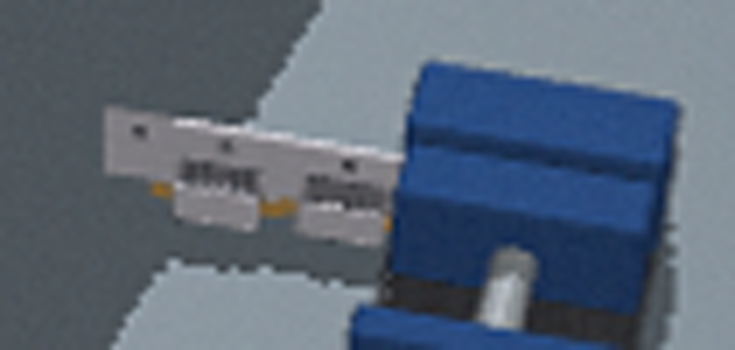

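```bash
python3 - <<'E'
from h import *
c=optics.camera("scene");g=c["color"].mean(2)
for p,z in(((320,270.3),.029),((362.9,277.4),.029),((320.4,280),.003)): print(at(c,p,z))
P=[]
for x in range(324,360):
    r0=int(270.3+(x-320)*.1655)
    d=np.abs(np.diff(g[r0-4:r0+5,x]));i=d.argmax()
    if 0<i<len(d)-1:
        a,b,e=d[i-1:i+2];P.append(at(c,[x,r0-4+i+.5+.5*(a-e)/(a-2*b+e)],.029)[:2])
P=np.array(P);k=np.polyfit(P[:,1],P[:,0],1)
for _ in range(3):
    r=P[:,0]-np.polyval(k,P[:,1]);m=abs(r)<1.5*r.std()+1e-4;k=np.polyfit(P[m,1],P[m,0],1)
print(len(P),m.sum(),'yaw',90-np.degrees(np.arctan(k[0])),np.polyval(k,[.07,.16]),r[m].std())
E
```

```text
[0.55459503 0.06824063 0.029     ]
[0.55150945 0.16610879 0.029     ]
[0.55795934 0.07033176 0.003     ]
36 31 yaw 89.75208751983865 [0.55185753 0.55224695] 0.0014329928430630637
```

Call:
play_rows(targets=[0.539,0.831,-0.29,0.3217,0.539,0.831,-0.29,0.3217,0.539,0.831,-0.29,0.3217,0.539,0.831,-0.29,0.3217,0.539,0.831,-0.29,0.3217,0.539,0.831,-0.29,0.3217,0.539,0.831,-0.29,0.3217,0.539,0.831,-0.29,0.3217,0.539,0.831,-0.29,0.3217,0.539,0.831,-0.29,0.3217], claw=-0.2)

```text
time_s: 6.1
ee_pos: [0.5492, -0.1428, 0.1]
ee_rot: [[0.095, 0.996, -0.001], [0.996, -0.095, 0.0], [0.0, -0.001, -1.0]]
wrist_force: [0.1, -0.7, -0.1]
width: 0.398
grip_force: 0.0
```

Call:
play_rows(targets=[0,0,-0.1,0,0,0,-0.164,0,0,0,-0.164,0])

```text
time_s: 6.48
ee_pos: [0.5473, -0.145, 0.017]
ee_rot: [[0.098, 0.995, -0.003], [0.995, -0.098, 0.0], [-0.0, -0.003, -1.0]]
wrist_force: [-0.0, 0.5, 0.8]
width: 0.399
grip_force: 0.0
```

Call:
play_rows(targets=[0,0,0,0,0,0,0,0,0,0,0,0,0,0,0,0,0,0,0,0], claw=-1, squeeze=80)

```text
time_s: 7.1
ee_pos: [0.5498, -0.1445, 0.0202]
ee_rot: [[0.097, 0.995, 0.002], [0.995, -0.097, -0.001], [-0.001, 0.002, -1.0]]
wrist_force: [-3.3, -1.4, 8.4]
width: 0.139
grip_force: 79.4
```

Call:
play_rows(targets=[0,0,0.008,0,0,0,0.008,0,0,0,0.008,0])

```text
time_s: 7.48
ee_pos: [0.5491, -0.1435, 0.0224]
ee_rot: [[0.096, 0.995, 0.0], [0.995, -0.096, -0.0], [-0.0, 0.0, -1.0]]
wrist_force: [-0.1, 0.2, -2.9]
width: 0.131
grip_force: 78.2
```

```bash
python3 - <<'E'
from h import *
s=bot.read_state();print(s["time_s"],s["ee_pos"],s["wrist_force"],s["torque"])
c=optics.camera("scene");save("sc2.png",cv2.resize(c["color"][215:315,190:410],None,fx=3.6,fy=3.6,interpolation=cv2.INTER_CUBIC))
print(bot.read_state()["time_s"])
p=fit(PL,[.567,-.05,1.475],1)
print(bot.read_state()["time_s"])
E
```

```text
7.475 [ 0.54908122 -0.14351288  0.02244673] [-0.10852467  0.23454945 -2.88914915] [-0.22383839  0.0675105  -0.00862417]
7.525
scene pliers [-1.7  4.4]
scene throat [ 0.3 -1.1]
scene anvil [1.3 2. ]
scene fixed_handle [-2.  -1.2]
scene moving_handle [-0.2 -1.8]
scene handle_end [0.4 1.2]
top pliers [-1.7  2.6]
top throat [-0.5 -1.5]
top anvil [2.3 1. ]
top fixed_handle [-3.3 -0.6]
top moving_handle [2.  0.2]
pose x y mm, yaw deg [563.9 -48.7] 84.95
8.225
```

View pics/sc2.png

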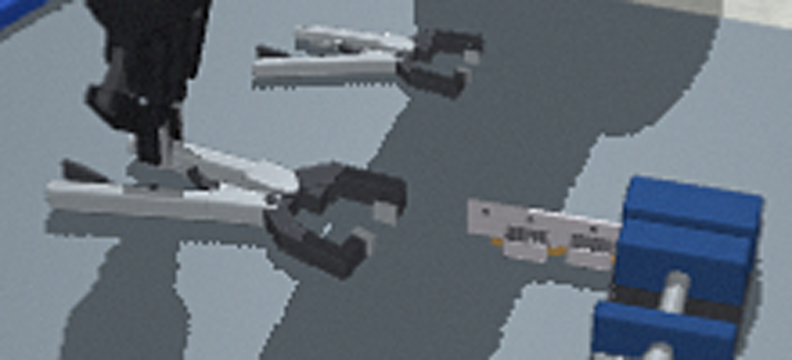

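Call:
play_rows(targets=[0,0,0,0.0394,0,0.02,0,0.0394,0.006,0.07,0,0.0394,0.006,0.12,0,0.0394,0.006,0.127,0,0.0394,0.006,0.127,0,0.0394,0.006,0.127,0,0.0394])

```text
time_s: 9.1
ee_pos: [0.552, -0.0807, 0.0222]
ee_rot: [[-0.026, 1.0, -0.0], [1.0, 0.026, -0.0], [-0.0, -0.0, -1.0]]
wrist_force: [0.6, 0.2, -3.0]
width: 0.132
grip_force: 78.2
```

```bash
python3 - <<'E'
from h import *
s=bot.read_state();print(s["time_s"],s["ee_pos"],s["wrist_force"],s["torque"])
c=optics.camera("top");a=cv2.resize(c["color"][165:235,270:400],None,fx=5,fy=5,interpolation=cv2.INTER_CUBIC)
c=optics.camera("scene");b=cv2.resize(c["color"][235:285,260:390],None,fx=5,fy=5,interpolation=cv2.INTER_CUBIC)
save("ins.png",np.vstack([a[:,:650],b[:,:650]])[:600])
E
```

```text
9.1 [ 0.55204719 -0.0806743   0.02224566] [ 0.58289245  0.21942388 -2.98003573] [-0.18690135  0.04546365  0.00671448]
```

View pics/ins.png

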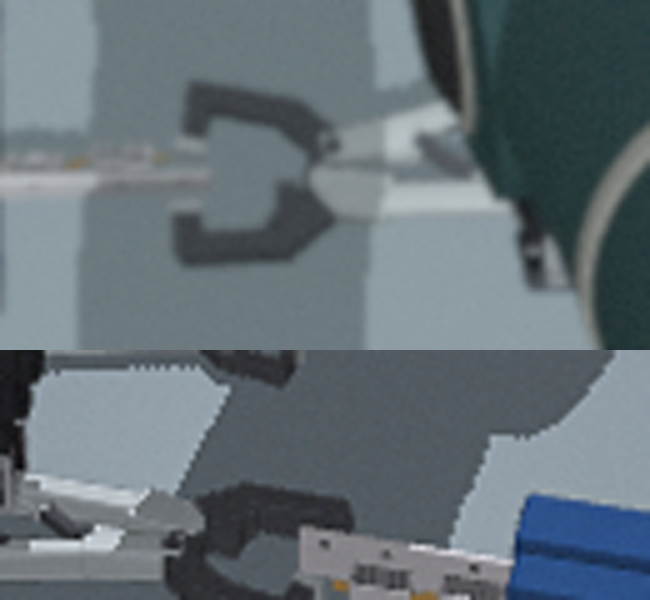

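Call:
play_rows(targets=[0.006,0,0,0,0.012,0,0,0,0.012,0,0,0])

```text
time_s: 9.57
ee_pos: [0.5584, -0.08, 0.0223]
ee_rot: [[-0.027, 1.0, 0.0], [1.0, 0.027, 0.0], [0.0, 0.0, -1.0]]
wrist_force: [0.5, 0.9, -3.8]
width: 0.133
grip_force: 78.2
```

Call:
play_rows(targets=[0.002,0,0,0,0.002,0,0,0])

```text
time_s: 9.82
ee_pos: [0.5591, -0.0799, 0.0223]
ee_rot: [[-0.027, 1.0, -0.0], [1.0, 0.027, -0.0], [-0.0, -0.0, -1.0]]
wrist_force: [0.3, 0.2, -3.3]
width: 0.133
grip_force: 78.2
```

Call:
play_rows(targets=[0.002,0,0,0,0.002,0,0,0])

```text
time_s: 10.07
ee_pos: [0.5601, -0.08, 0.0223]
ee_rot: [[-0.027, 1.0, -0.0], [1.0, 0.027, -0.0], [-0.0, -0.0, -1.0]]
wrist_force: [-0.0, 0.2, -3.8]
width: 0.139
grip_force: 78.2
```

```bash
python3 -c "
from h import *
s=bot.read_state();print(s['wrist_force'],s['torque'])"
```

```text
[-0.01983977  0.16056207 -3.76980913] [-0.26420282  0.03667879 -0.05736697]
```

Call:
play_rows(targets=[0.001,0,0,0,0.001,0,0,0])

```text
time_s: 10.32
ee_pos: [0.5605, -0.0799, 0.0222]
ee_rot: [[-0.027, 1.0, -0.0], [1.0, 0.027, -0.0], [-0.0, -0.0, -1.0]]
wrist_force: [-0.5, 1.2, -3.6]
width: 0.137
grip_force: 78.2
```

```bash
python3 -c "
from h import *
s=bot.read_state();print(s['wrist_force'],s['torque'])"
```

```text
[-0.49951242  1.19050328 -3.59563574] [-0.16567317  0.09671542  0.06931946]
```

Call:
play_rows(targets=[0.001,0,0,0,0.001,0,0,0])

```text
time_s: 10.58
ee_pos: [0.561, -0.0799, 0.0222]
ee_rot: [[-0.028, 1.0, -0.0], [1.0, 0.028, -0.0], [-0.0, -0.0, -1.0]]
wrist_force: [-1.8, -0.3, -2.6]
width: 0.136
grip_force: 78.3
```

```bash
python3 -c "
from h import *
s=bot.read_state();print(s['wrist_force'],s['torque'])"
```

```text
[-1.82590759 -0.26654451 -2.62891499] [-0.16871399  0.27060373  0.21804315]
```

Call:
play_rows(targets=[-0.001,0,0,0,-0.0012,0.008,0,0,-0.0014,0.016,0,0,-0.0016,0.024,0,0,-0.0016,0.024,0,0])

```text
time_s: 11.2
ee_pos: [0.5604, -0.0673, 0.0223]
ee_rot: [[-0.028, 1.0, 0.0], [1.0, 0.028, 0.0], [0.0, 0.0, -1.0]]
wrist_force: [-1.6, 0.3, -3.4]
width: 0.137
grip_force: 78.2
```

```bash
python3 -c "
from h import *
s=bot.read_state();print(s['wrist_force'],s['torque'])"
```

```text
[-1.59528959  0.34489219 -3.36541395] [-0.1168483   0.22033036  0.10383453]
```

Call:
play_rows(targets=[-0.0006,0.008,0,0,-0.001,0.016,0,0,-0.0014,0.024,0,0,-0.0014,0.024,0,0])

```text
time_s: 11.7
ee_pos: [0.5596, -0.0555, 0.0223]
ee_rot: [[-0.028, 1.0, -0.0], [1.0, 0.028, 0.0], [0.0, -0.0, -1.0]]
wrist_force: [-0.2, -0.3, -3.0]
width: 0.134
grip_force: 78.2
```

```bash
python3 -c "
from h import *
s=bot.read_state();print(s['wrist_force'],s['torque'])
c=optics.camera('top');save('in2.png',cv2.resize(c['color'][165:235,260:360],None,fx=7,fy=7,interpolation=cv2.INTER_CUBIC))"
```

```text
[-0.24853725 -0.28110261 -3.00501621] [-0.18150181  0.12441631  0.08832254]
```

View pics/in2.png

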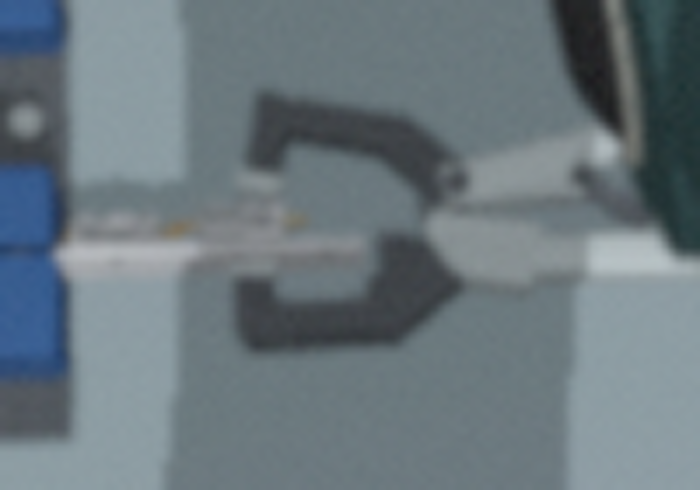

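The pads straddle the resistor (columns 240–285) and the throat (col ~380) is about 5 mm from the plate end (col ~365). I'll creep on in small steps.

Call:
play_rows(targets=[-0.0001,0.003,0,0,-0.0002,0.006,0,0,-0.0002,0.006,0,0])

```text
time_s: 12.12
ee_pos: [0.5595, -0.0528, 0.0222]
ee_rot: [[-0.028, 1.0, -0.0], [1.0, 0.028, 0.0], [0.0, -0.0, -1.0]]
wrist_force: [-0.8, 0.5, -3.4]
width: 0.132
grip_force: 78.2
```

Call:
play_rows(targets=[0,0.002,0,0,0,0.002,0,0])

```text
time_s: 12.38
ee_pos: [0.5595, -0.0519, 0.0222]
ee_rot: [[-0.028, 1.0, -0.0], [1.0, 0.028, -0.0], [-0.0, -0.0, -1.0]]
wrist_force: [-0.5, 1.4, -3.8]
width: 0.135
grip_force: 78.2
```

Call:
play_rows(targets=[0,0.002,0,0,0,0.002,0,0])

```text
time_s: 12.62
ee_pos: [0.5595, -0.0509, 0.0222]
ee_rot: [[-0.027, 1.0, -0.0], [1.0, 0.027, -0.0], [-0.0, -0.0, -1.0]]
wrist_force: [-0.8, 0.7, -3.1]
width: 0.134
grip_force: 78.2
```

Call:
play_rows(targets=[0,0.0016,0,0,0,0.0016,0,0])

```text
time_s: 12.88
ee_pos: [0.5595, -0.0508, 0.0222]
ee_rot: [[-0.027, 1.0, -0.0], [1.0, 0.027, -0.001], [-0.001, -0.0, -1.0]]
wrist_force: [-0.8, -4.9, -3.2]
width: 0.13
grip_force: 78.3
```

Call:
play_rows(targets=[0,0.0012,0,0,0,0.0012,0,0])

```text
time_s: 13.12
ee_pos: [0.5594, -0.0507, 0.0223]
ee_rot: [[-0.026, 1.0, -0.0], [1.0, 0.026, -0.001], [-0.001, -0.0, -1.0]]
wrist_force: [-0.1, -6.9, -2.8]
width: 0.137
grip_force: 78.3
```

Call:
play_rows(targets=[0,-0.0006,0,0,0,-0.0006,-0.0036,0,0,-0.0006,-0.0036,0])

```text
time_s: 13.5
ee_pos: [0.5596, -0.0508, 0.0205]
ee_rot: [[-0.027, 1.0, 0.0], [1.0, 0.027, -0.001], [-0.001, 0.0, -1.0]]
wrist_force: [-0.5, -6.3, -0.4]
width: 0.133
grip_force: 78.6
```

Call:
play_rows(targets=[0,0,0,0,0,0,0,0,0,0,0,0], claw=-0.2)

```text
time_s: 13.88
ee_pos: [0.5596, -0.0495, 0.0206]
ee_rot: [[-0.028, 1.0, 0.0], [1.0, 0.028, 0.0], [0.0, 0.0, -1.0]]
wrist_force: [-0.8, -0.5, -0.3]
width: 0.404
grip_force: 0.0
```

Call:
play_rows(targets=[0,0,0.08,0,0,0,0.1,0,0,0,0.1,0])

```text
time_s: 14.25
ee_pos: [0.5598, -0.0499, 0.0709]
ee_rot: [[-0.027, 1.0, 0.001], [1.0, 0.027, -0.0], [-0.0, 0.001, -1.0]]
wrist_force: [0.0, -0.4, -1.4]
width: 0.404
grip_force: 0.0
```

```bash
python3 - <<'E'
from h import *
s=bot.read_state();print(s['time_s'],s['ee_pos'],s['wrist_force'])
p=fit(PL,[.566,.043,1.598],1)
print(bot.read_state()["time_s"])
E
```

```text
14.25 [ 0.55981057 -0.04991474  0.07087716] [ 0.04199546 -0.39223456 -1.420299  ]
scene pliers [-3.   2.3]
scene throat [0.9 0.1]
scene anvil [2.6 0.6]
scene fixed_handle [0.6 0.9]
scene moving_handle [-2.5  1.1]
scene handle_end [-1.1  1.5]
top pliers [-0.2  0.1]
top throat [-1.9  2.9]
top anvil [4.3 0.4]
top fixed_handle [-1.9  0.8]
top moving_handle [2.2 1.5]
pose x y mm, yaw deg [563.5  44.7] 89.86
14.95
```

Call:
play_rows(targets=[0.058,0.0192,0,0,0.058,0.0192,0,0,0.058,0.0192,0,0,0.058,0.0192,-0.05,0,0.058,0.0192,-0.0994,0,0.058,0.0192,-0.0994,0], claw=0.882, squeeze=30)

```text
time_s: 15.7
ee_pos: [0.587, -0.0405, 0.0195]
ee_rot: [[-0.027, 1.0, -0.003], [1.0, 0.027, 0.0], [0.0, -0.003, -1.0]]
wrist_force: [0.1, 0.2, -0.2]
width: 0.939
grip_force: 0.0
```

Call:
play_rows(targets=[-0.004,0,0,0,-0.008,0,0,0,-0.008,0,0,0], claw=0.553)

```text
time_s: 16.08
ee_pos: [0.5848, -0.0404, 0.0215]
ee_rot: [[-0.027, 1.0, 0.001], [1.0, 0.027, -0.0], [-0.0, 0.001, -1.0]]
wrist_force: [0.4, 0.6, 0.6]
width: 0.776
grip_force: 0.1
```

Call:
play_rows(targets=[-0.003,0,0,0,-0.006,0,0,0,-0.006,0,0,0], claw=0.412)

```text
time_s: 16.45
ee_pos: [0.5824, -0.0403, 0.0214]
ee_rot: [[-0.027, 1.0, 0.002], [1.0, 0.027, -0.0], [-0.0, 0.002, -1.0]]
wrist_force: [4.4, -1.6, 5.8]
width: 0.704
grip_force: 4.3
```

Call:
play_rows(targets=[-0.002,0,0,0,-0.004,0,0,0,-0.004,0,0,0], claw=0.318)

```text
time_s: 16.82
ee_pos: [0.5807, -0.0404, 0.0215]
ee_rot: [[-0.027, 1.0, 0.002], [1.0, 0.027, -0.0], [-0.0, 0.002, -1.0]]
wrist_force: [5.1, -0.4, 7.5]
width: 0.66
grip_force: 7.4
```

Call:
play_rows(targets=[-0.001,0,0.003,0,-0.002,0,0.004,0,-0.002,0,0.004,0], claw=0.224)

```text
time_s: 17.2
ee_pos: [0.5781, -0.0404, 0.0225]
ee_rot: [[-0.027, 1.0, -0.001], [1.0, 0.027, -0.0], [-0.0, -0.001, -1.0]]
wrist_force: [0.2, -1.8, -1.5]
width: 0.614
grip_force: 5.1
```

```bash
python3 - <<'E'
from h import *
s=bot.read_state();print(s['time_s'],s['ee_pos'],s['wrist_force'],s['torque'],s['grip_force'])
c=optics.camera("top");a=cv2.resize(c["color"][165:245,260:400],None,fx=4.6,fy=4,interpolation=cv2.INTER_CUBIC)
c=optics.camera("scene");b=cv2.resize(c["color"][225:295,250:390],None,fx=4.6,fy=4,interpolation=cv2.INTER_CUBIC)
save("sq.png",np.vstack([a,b])[:600])
E
```

```text
17.2 [ 0.57806093 -0.04037748  0.02245458] [ 0.2168764  -1.78403353 -1.47250713] [-0.37921924 -0.19187489 -0.00093077] 5.0984264246653765
```

View pics/sq.png

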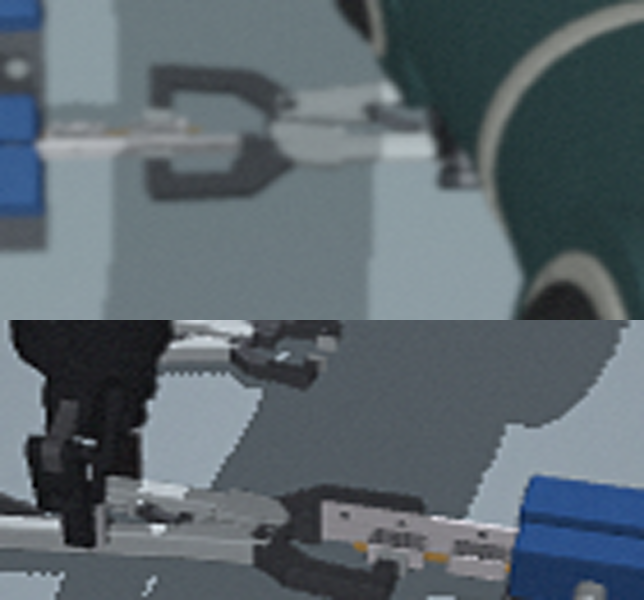

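Call:
play_rows(targets=[-0.0025,0,0,0,-0.005,0,0,0,-0.005,0,0,0], claw=0.106)

```text
time_s: 17.68
ee_pos: [0.5763, -0.0405, 0.023]
ee_rot: [[-0.027, 1.0, 0.001], [1.0, 0.027, -0.0], [-0.0, 0.001, -1.0]]
wrist_force: [3.0, -3.3, 3.7]
width: 0.554
grip_force: 6.0
```

Call:
play_rows(targets=[-0.002,0,0,0,-0.004,0,0,0,-0.004,0,0,0], claw=0.012)

```text
time_s: 18.05
ee_pos: [0.5744, -0.0404, 0.0231]
ee_rot: [[-0.027, 1.0, 0.001], [1.0, 0.027, -0.0], [-0.0, 0.001, -1.0]]
wrist_force: [3.3, -3.1, 5.0]
width: 0.506
grip_force: 4.5
```

Call:
play_rows(targets=[-0.001,0,0.002,0,-0.002,0,0.002,0,-0.002,0,0.002,0], claw=-0.07)

```text
time_s: 18.42
ee_pos: [0.5726, -0.04, 0.0235]
ee_rot: [[-0.028, 1.0, -0.001], [1.0, 0.028, 0.0], [0.0, -0.001, -1.0]]
wrist_force: [0.0, -0.5, -1.2]
width: 0.463
grip_force: 0.0
```

Call:
play_rows(targets=[-0.0015,0,0.001,0,-0.003,0,0.002,0,-0.003,0,0.002,0], claw=-0.14)

```text
time_s: 18.8
ee_pos: [0.5714, -0.0402, 0.0248]
ee_rot: [[-0.027, 1.0, -0.0], [1.0, 0.027, -0.0], [-0.0, -0.0, -1.0]]
wrist_force: [1.3, -0.1, -0.6]
width: 0.429
grip_force: 0.0
```

Call:
play_rows(targets=[-0.001,0,0,0,-0.002,0,0,0,-0.002,0,0,0], claw=-0.2)

```text
time_s: 19.18
ee_pos: [0.5709, -0.0403, 0.025]
ee_rot: [[-0.027, 1.0, 0.001], [1.0, 0.027, -0.0], [-0.0, 0.001, -1.0]]
wrist_force: [3.6, -0.3, 1.9]
width: 0.402
grip_force: 12.3
```

```bash
python3 - <<'E'
from h import *
s=bot.read_state();print(s['time_s'],s['ee_pos'],s['wrist_force'],s['grip_force'])
p=fit(PL_LOCK,[.5665,.044,1.598],1)
print(bot.read_state()["time_s"])
E
```

```text
19.175 [ 0.57089356 -0.04027923  0.02496167] [ 3.58753577 -0.32006632  1.87492068] 12.29253888130188
scene pliers [-1.7  0.2]
scene throat [ 2.8 -0.6]
scene anvil [0.  0.9]
scene fixed_handle [ 0.3 -1. ]
scene moving_handle [-0.6  0.7]
top pliers [-0.5 -1.1]
top throat [-0.1  3.4]
top moving_handle [ 0.8 -0.3]
pose x y mm, yaw deg [561.7  45.2] 90.67
19.875
```

Call:
play_rows(targets=[0,0,0,0,0,0,0,0,0,0,0,0,0,0,0,0,0,0,0.07,0,0,0,0.1,0,0,0,0.1,0], claw=0.35)

```text
time_s: 20.75
ee_pos: [0.571, -0.0404, 0.0755]
ee_rot: [[-0.027, 1.0, 0.002], [1.0, 0.027, -0.0], [-0.0, 0.002, -1.0]]
wrist_force: [0.3, 0.4, -0.3]
width: 0.674
grip_force: 0.0
```

Call:
play_rows(targets=[0,0,0.2,0,0,-0.1,0.3,0,0,-0.2,0.3,0,0,-0.3,0.3,0,0,-0.3,0.3,0,0,-0.3,0.3,0])

```text
time_s: 21.5
ee_pos: [0.5702, -0.1899, 0.2236]
ee_rot: [[-0.027, 1.0, -0.001], [1.0, 0.027, 0.001], [0.001, -0.001, -1.0]]
wrist_force: [0.5, 0.4, 0.0]
width: 0.673
grip_force: 0.0
```

```bash
python3 - <<'E'
from h import *
s=bot.read_state();print(s['time_s'],s['ee_pos'],s['wrist_force'],s['grip_force'])
M=dict(PL_LOCK);p=fit(M,[.5665,.044,1.598],1)
for cam in("scene","top"):
    c=optics.camera(cam)
    print([(np.round(at(c,r["pixel"],.009)[:2],4),r["confidence"]) for r in landmark_of("release_tail",cam)],[(np.round(at(c,r["pixel"],.009)[:2],4),r["confidence"]) for r in landmark_of("handle_end",cam)])
    if cam=="scene": b=cv2.resize(c["color"][225:305,190:360],None,fx=4,fy=4,interpolation=cv2.INTER_CUBIC)
    else: a=cv2.resize(c["color"][170:238,270:440],None,fx=4,fy=4,interpolation=cv2.INTER_CUBIC)
save("lock.png",np.vstack([a,b]))
print(bot.read_state()["time_s"])
E
```

```text
21.5 [ 0.57017924 -0.18990286  0.22361954] [0.46163681 0.43310683 0.01990582] 0.0
scene pliers [-0.3 -0.9]
scene throat [-0.1  1.2]
scene anvil [2.4 1.5]
scene fixed_handle [-0.6 -2.3]
scene moving_handle [1.1 2.7]
scene handle_end [-0.9  0.8]
top pliers [0.9 1.3]
top throat [-1.6 -0.1]
top anvil [2.7 0.2]
top moving_handle [-2.1 -0.9]
top handle_end [1.6 1.4]
pose x y mm, yaw deg [565.1  44.6] 88.92
[(array([ 0.4319, -0.1088]), 0.49), (array([ 0.5   , -0.3393]), 0.42), (array([ 0.558 , -0.0984]), 0.39)] [(array([ 0.4497, -0.1106]), 0.83), (array([ 0.5713, -0.0975]), 0.58)]
[(array([ 0.4281, -0.1163]), 0.56), (array([ 0.5603, -0.0882]), 0.52), (array([ 0.576 , -0.0903]), 0.45)] [(array([ 0.4389, -0.1159]), 0.74), (array([ 0.5701, -0.0959]), 0.57)]
22.5
```

View pics/lock.png

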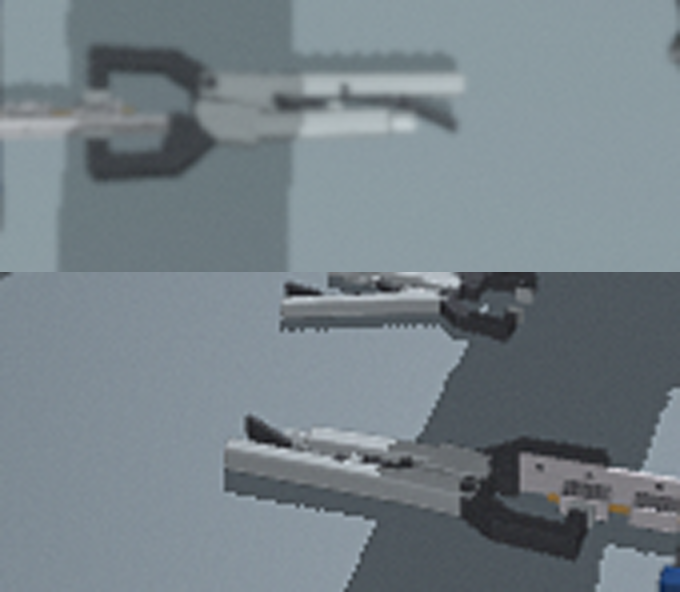

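The pliers are locked: handles parallel, jaws on the resistor, release tail at about (379,198) in full top-image pixels. Before releasing I'll check squareness and the rear geometry.

```bash
cat > sq.py <<'E'
from h import *
n=2
c=optics.camera("top");G=c["color"].astype(float)
for _ in range(n-1): G+=optics.camera("top")["color"]
g=G.mean(2)/n
def edge(cols,f,half,sign,z,nm):
    P=[]
    for x in cols:
        r=int(round(f(x)));d=np.clip(sign*np.diff(g[r-half:r+half+1,x]),0,None)
        i=d.argmax();sl=slice(max(0,i-1),i+2);w=d[sl]
        P.append(at(c,[x,r-half+.5+(w*np.arange(len(d))[sl]).sum()/w.sum()],z)[:2])
    P=np.array(P);k=np.polyfit(P[:,1],P[:,0],1)
    for _ in range(3):
        r=P[:,0]-np.polyval(k,P[:,1]);m=abs(r)<=1.5*r.std()+1e-4;k=np.polyfit(P[m,1],P[m,0],1)
    print(nm,'yaw',round(90-np.degrees(np.arctan(k[0])),2),'x at -.09,-.04,.04',np.round(np.polyval(k,[-.09,-.04,.04]),4),m.sum(),len(P),round(r[m].std()*1e3,2))
edge(range(346,384),lambda x:188.3,3,1,.018,'moving far')
edge(range(346,384),lambda x:193.5,3,-1,.018,'moving near')
edge(range(346,372),lambda x:203,3,-1,.009,'fixed near')
edge(range(270,300),lambda x:199,2,1,.029,'plate top')
print(np.round(g[184:208,346:392:4]).astype(int)); print(bot.read_state()["time_s"])
E
python3 sq.py
```

```text
moving far yaw 89.61 x at -.09,-.04,.04 [0.587  0.5873 0.5879] 32 38 0.13
moving near yaw 90.38 x at -.09,-.04,.04 [0.5758 0.5755 0.575 ] 37 38 0.5
fixed near yaw 93.03 x at -.09,-.04,.04 [0.5583 0.5557 0.5514] 24 26 0.31
plate top yaw 92.86 x at -.09,-.04,.04 [0.5719 0.5694 0.5654] 26 30 0.47
[[122 121 118 118 123 122 117 116 119 127 152 152]
 [115 115 116 116 116 116 116 117 116 118 150 152]
 [116 117 117 115 116 116 116 117 117 118 152 151]
 [120 122 121 120 122 123 124 124 126 128 151 150]
 [140 144 143 143 146 149 148 149 152 153 154 152]
 [162 170 169 170 173 173 175 175 176 178 160 152]
 [168 180 173 179 181 181 184 184 184 186 162 151]
 [171 183 170 179 184 185 186 189 188 189 162 150]
 [169 181 165 169 176 174 175 181 181 181 161 150]
 [150 159 146 139 144 138 138 151 157 160 153 152]
 [106 112 119 102 102 101  97 115 132 146 151 152]
 [ 79  88 140 104  92  89  78  99 118 137 152 151]
 [ 86  99 160 118 117 109  81  92 108 128 152 152]
 [115 128 163 146 150 144 110  89  95 120 151 152]
 [149 162 171 172 175 168 148 104  89 113 152 152]
 [166 178 180 182 183 175 178 133  85 100 151 152]
 [173 184 184 186 186 179 198 157 107  91 151 152]
 [180 187 188 187 190 183 201 163 136  90 150 152]
 [185 187 184 180 183 176 182 159 149 110 151 152]
 [178 177 168 163 162 158 159 153 151 139 151 152]
 [160 159 156 153 151 151 151 152 152 149 151 152]
 [151 151 153 151 152 152 152 152 152 151 151 152]
 [152 152 151 152 152 152 152 152 152 151 153 152]
 [151 152 152 152 151 152 152 151 151 153 151 152]]
22.6
```

Call:
play_rows(targets=[0.0084,0.1,-0.1,0,0.0084,0.198,-0.2,0,0.0084,0.198,-0.3,0,0.0084,0.198,-0.3,0,0.0084,0.198,-0.37,0,0.0084,0.198,-0.404,0,0.0084,0.198,-0.404,0,0.0084,0.198,-0.404,0], claw=-0.012)

```text
time_s: 23.6
ee_pos: [0.5755, -0.0917, 0.0243]
ee_rot: [[-0.027, 1.0, 0.002], [1.0, 0.027, -0.0], [-0.0, 0.002, -1.0]]
wrist_force: [-0.1, 0.0, -0.1]
width: 0.491
grip_force: 0.0
```

Call:
play_rows(targets=[0,0,0,0,0,0,0,0,0,0,0,0], claw=-0.24)

```text
time_s: 23.98
ee_pos: [0.5751, -0.0914, 0.0232]
ee_rot: [[-0.027, 1.0, 0.001], [1.0, 0.027, -0.0], [-0.0, 0.001, -1.0]]
wrist_force: [1.2, 0.3, 2.2]
width: 0.382
grip_force: 1.9
```

Call:
play_rows(targets=[0.003,0,0.001,0,0.005,0,0.002,0,0.005,0,0.002,0], claw=-0.33)

```text
time_s: 24.35
ee_pos: [0.577, -0.0914, 0.0235]
ee_rot: [[-0.027, 1.0, -0.001], [1.0, 0.027, -0.0], [-0.0, -0.001, -1.0]]
wrist_force: [0.6, -1.9, -1.3]
width: 0.339
grip_force: 6.0
```

Call:
play_rows(targets=[0.002,0,0,0,0.004,0,0,0,0.004,0,0,0], claw=-0.42)

```text
time_s: 24.72
ee_pos: [0.5793, -0.0915, 0.0238]
ee_rot: [[-0.027, 1.0, 0.0], [1.0, 0.027, -0.0], [-0.0, 0.0, -1.0]]
wrist_force: [2.4, -5.0, -0.3]
width: 0.29
grip_force: 5.8
```

Call:
play_rows(targets=[0.0015,-0.001,0,0,0.0028,-0.001,0,0,0.0028,-0.001,0,0], claw=-0.49)

```text
time_s: 25.1
ee_pos: [0.5807, -0.0918, 0.0239]
ee_rot: [[-0.027, 1.0, 0.0], [1.0, 0.027, -0.0], [-0.0, 0.0, -1.0]]
wrist_force: [1.4, -4.9, 1.8]
width: 0.258
grip_force: 5.0
```

Call:
play_rows(targets=[0.0012,-0.001,0,0,0.0024,-0.001,0,0,0.0024,-0.001,0,0], claw=-0.55)

```text
time_s: 25.48
ee_pos: [0.5817, -0.0921, 0.0239]
ee_rot: [[-0.028, 1.0, -0.0], [1.0, 0.028, 0.0], [0.0, -0.0, -1.0]]
wrist_force: [0.1, -2.5, 5.1]
width: 0.227
grip_force: 10.1
```

Call:
play_rows(targets=[0.003,0,0.002,0,0.006,0,0.002,0,0.006,0,0.002,0], claw=-0.62)

```text
time_s: 25.85
ee_pos: [0.5846, -0.0921, 0.0245]
ee_rot: [[-0.028, 1.0, -0.001], [1.0, 0.028, 0.0], [0.0, -0.001, -1.0]]
wrist_force: [1.2, -1.8, -1.5]
width: 0.203
grip_force: 29.3
```

Call:
play_rows(targets=[0.01,0,0,0,0.02,0,0,0,0.03,0,0,0,0.036,0,0,0,0.036,0,0,0], claw=0.1)

```text
time_s: 26.48
ee_pos: [0.6029, -0.0921, 0.0247]
ee_rot: [[-0.027, 1.0, -0.0], [1.0, 0.027, 0.0], [0.0, -0.0, -1.0]]
wrist_force: [-0.6, -0.3, -0.7]
width: 0.552
grip_force: 0.0
```

```bash
python3 - <<'E'
from h import *
s=bot.read_state();print(s['time_s'],s['ee_pos'],s['wrist_force'],s['grip_force'])
c=optics.camera("top");a=cv2.resize(c["color"][170:238,270:440],None,fx=4,fy=4,interpolation=cv2.INTER_CUBIC)
c=optics.camera("scene");b=cv2.resize(c["color"][225:305,190:360],None,fx=4,fy=4,interpolation=cv2.INTER_CUBIC)
save("rel.png",np.vstack([a,b]))
E
```

```text
26.475 [ 0.60291944 -0.09214557  0.02467237] [-0.59224934 -0.34923545 -0.65958691] 0.0
```

View pics/rel.png

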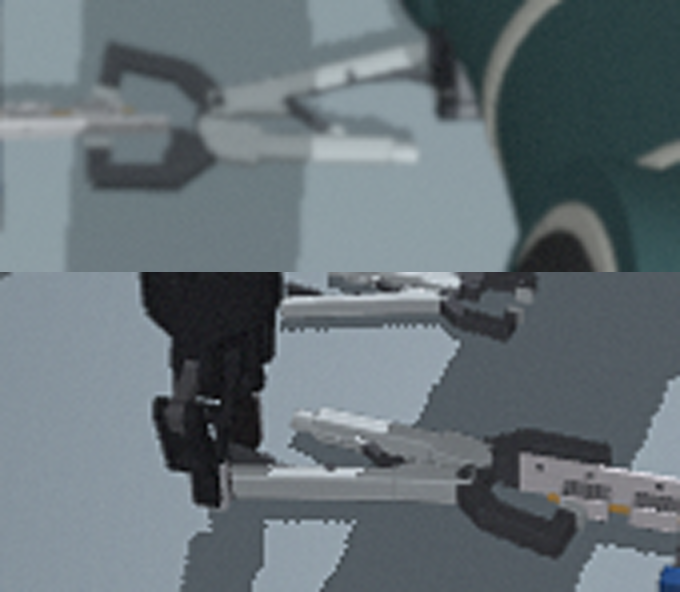

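The pliers have sprung open on the plate. I'll lift clear and measure the fixed handle.

Call:
play_rows(targets=[0,0,0.1,0,0,0,0.2,0,0,-0.1,0.3,0,0,-0.2,0.3,0,0,-0.2,0.3,0,0,-0.2,0.3,0])

```text
time_s: 27.32
ee_pos: [0.6026, -0.1918, 0.1745]
ee_rot: [[-0.027, 1.0, -0.0], [1.0, 0.027, 0.0], [0.0, -0.0, -1.0]]
wrist_force: [-0.0, 1.7, 0.0]
width: 0.551
grip_force: 0.0
```

```bash
python3 - <<'E'
import re
src=open('sq.py').read().split("edge(range(346,384)")[0]
exec(src)
print(np.round(g[198:216,342:378:4]).astype(int))
edge(range(348,370),lambda x:208,4,-1,.009,'fixed near')
edge(range(348,372),lambda x:203,3,1,.018,'fixed far')
edge(range(270,300),lambda x:199,2,1,.029,'plate top')
p=fit(PL,[.5665,.044,1.54],1)
print(bot.read_state()["time_s"])
E
```

```text
[[ 89  72 117 136 142 142 152 152 152]
 [104  69 102 123 128 124 146 153 153]
 [114  78  88 123 119 118 136 151 154]
 [116  98  84 145 118 118 121 141 152]
 [113 112  92 164 118 118 117 123 152]
 [119 124 120 162 128 125 123 117 150]
 [136 135 152 163 154 151 149 121 150]
 [143 142 167 178 178 176 175 137 149]
 [146 145 175 184 184 184 182 163 154]
 [146 146 181 188 188 188 185 183 164]
 [138 141 184 190 189 190 188 197 174]
 [122 127 177 180 181 184 179 192 170]
 [111 117 159 161 161 162 161 172 162]
 [114 120 151 151 152 153 153 156 155]
 [116 127 152 152 153 153 153 153 153]
 [118 131 153 152 154 152 152 152 153]
 [118 139 154 152 152 152 153 154 153]
 [118 135 154 152 153 153 153 153 152]]
fixed near yaw 89.12 x at -.09,-.04,.04 [0.5392 0.54   0.5412] 21 22 0.12
fixed far yaw 85.04 x at -.09,-.04,.04 [0.5466 0.5509 0.5578] 21 24 0.9
plate top yaw 92.27 x at -.09,-.04,.04 [0.5694 0.5674 0.5643] 26 30 0.32
scene pliers [-2.4  1.3]
scene throat [1.1 1.9]
scene anvil [ 0.9 -1. ]
scene fixed_handle [ 0.3 -1.6]
scene moving_handle [-0.9 -0.7]
scene handle_end [1.3 2.3]
top pliers [-0.8  1.7]
top throat [1.4 1.3]
top anvil [-0.1 -2.2]
top fixed_handle [-0.9  3.8]
top moving_handle [ 0.8 -0.9]
top handle_end [ 1.1 -2.1]
pose x y mm, yaw deg [552.8  42.8] 86.94
28.125
```

Call:
play_rows(targets=[-0.06,0.1,-0.1,-0.0236,-0.1212,0.2,-0.15,-0.0236,-0.1212,0.284,-0.15,-0.0236,-0.1212,0.284,-0.15,-0.0236,-0.1212,0.284,-0.18,-0.0236,-0.1212,0.284,-0.25,-0.0236,-0.1212,0.284,-0.307,-0.0236,-0.1212,0.284,-0.307,-0.0236,-0.1212,0.284,-0.307,-0.0236], claw=-0.2, squeeze=60)

```text
time_s: 29.25
ee_pos: [0.5426, -0.0508, 0.0218]
ee_rot: [[0.048, 0.999, 0.001], [0.999, -0.048, -0.0], [-0.0, 0.001, -1.0]]
wrist_force: [-1.1, -0.0, 0.8]
width: 0.401
grip_force: 0.0
```

```bash
python3 - <<'E'
from h import *
s=bot.read_state();print(s['time_s'],s['ee_pos'],s['wrist_force'],s['grip_force'])
c=optics.camera("scene");b=cv2.resize(c["color"][225:305,190:360],None,fx=4,fy=4,interpolation=cv2.INTER_CUBIC)
save("grip2.png",b)
E
```

```text
29.25 [ 0.54264356 -0.05083699  0.02184   ] [-1.14866695 -0.02999287  0.84282029] 0.0
```

View pics/grip2.png

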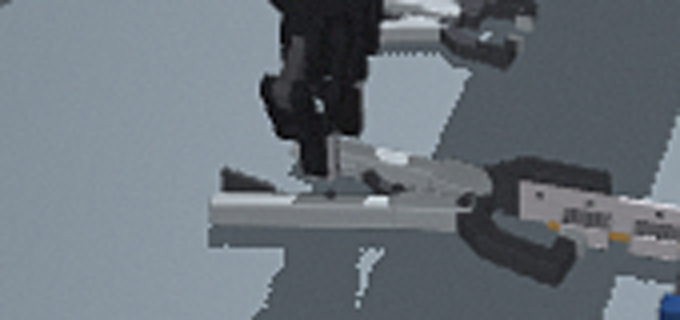

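The inner finger (crop 320,165) sits between the handles. I'll close gradually and watch the forces.

Call:
play_rows(targets=[0,0,0,0,0,0,0,0], claw=-0.6)

```text
time_s: 29.55
ee_pos: [0.5428, -0.0504, 0.022]
ee_rot: [[0.047, 0.999, 0.001], [0.999, -0.047, -0.0], [-0.0, 0.001, -1.0]]
wrist_force: [1.3, -1.4, 0.7]
width: 0.201
grip_force: 0.7
```

Call:
play_rows(targets=[0,0,0,0,0,0,0,0,0,0,0,0], claw=-1)

```text
time_s: 29.92
ee_pos: [0.5428, -0.0504, 0.0221]
ee_rot: [[0.047, 0.999, 0.001], [0.999, -0.047, -0.0], [-0.0, 0.001, -1.0]]
wrist_force: [-0.8, -0.7, 11.1]
width: 0.145
grip_force: 58.7
```

Call:
play_rows(targets=[0,0,0.004,0,0.002,-0.002,0.004,0,0.003,-0.008,0.004,0,0.0036,-0.02,0.004,0,0.004,-0.03,0.004,0,0.004,-0.03,0.004,0])

```text
time_s: 30.68
ee_pos: [0.5441, -0.066, 0.0232]
ee_rot: [[0.048, 0.999, -0.0], [0.999, -0.048, -0.0], [-0.0, -0.0, -1.0]]
wrist_force: [-0.0, 0.8, -2.7]
width: 0.143
grip_force: 58.6
```

```bash
python3 - <<'E'
from h import *
s=bot.read_state();print(s['time_s'],s['ee_pos'],s['wrist_force'],s['torque'],s['grip_force'])
E
```

```text
30.675 [ 0.54408655 -0.06603396  0.02317063] [-0.048089    0.75193845 -2.65412948] [-0.22728034  0.06457795  0.00609596] 58.5833877325058
```

Call:
play_rows(targets=[0.0005,-0.015,0,0,0.001,-0.035,0,0,0.002,-0.06,0,0,0.003,-0.09,0,0,0.004,-0.12,0,0,0.004,-0.13,0,0,0.004,-0.13,0,0,0.004,-0.13,-0.003,0,0.004,-0.13,-0.003,0])

```text
time_s: 31.8
ee_pos: [0.5463, -0.13, 0.0222]
ee_rot: [[0.046, 0.999, 0.0], [0.999, -0.046, -0.0], [-0.0, 0.0, -1.0]]
wrist_force: [-3.6, -1.4, 7.8]
width: 0.141
grip_force: 59.8
```

Call:
play_rows(targets=[0,0,0,0,0,0,0,0,0,0,0,0,0,0,0.04,0,0,0,0.1,0,0,0,0.2,0,0,0,0.3,0,0,-0.1,0.3,0,0,-0.2,0.3,0,0,-0.2,0.3,0], claw=-0.2)

```text
time_s: 33.05
ee_pos: [0.5454, -0.2345, 0.173]
ee_rot: [[0.052, 0.999, 0.0], [0.999, -0.052, -0.002], [-0.002, 0.001, -1.0]]
wrist_force: [-0.3, 1.5, -0.0]
width: 0.404
grip_force: 0.0
```

```bash
python3 - <<'E'
from h import *
s=bot.read_state();print(s['time_s'],s['ee_pos'],s['wrist_force'],s['grip_force'])
p=fit(PL,[.558,-.037,1.52],1)
q=fit(PT,[.56,.069,1.60],1)
c=optics.camera("top");a=cv2.resize(c["color"][165:245,220:430],None,fx=3.6,fy=3.6,interpolation=cv2.INTER_CUBIC)
c=optics.camera("scene");b=cv2.resize(c["color"][225:305,200:410],None,fx=3.6,fy=3.6,interpolation=cv2.INTER_CUBIC)
save("end.png",np.vstack([a,b]))
E
```

```text
33.05 [ 0.54535247 -0.23449912  0.1729705 ] [-0.28523374  1.46978792 -0.03399241] 0.0
scene pliers [-0.3 -1.2]
scene throat [ 1.9 -0.2]
scene anvil [-1.5  4.8]
scene fixed_handle [ 2.8 -1.3]
scene moving_handle [ 0.1 -0.1]
scene handle_end [-2.5  0.5]
top pliers [ 0.4 -0.2]
top throat [-0.5  0.7]
top anvil [0.9 0.6]
top fixed_handle [-1.6 -0.4]
top moving_handle [ 3.  -0.6]
top handle_end [-1.5 -0.1]
pose x y mm, yaw deg [558.6 -38.4] 84.46
scene plate_end [1.9 0.2]
scene plate [-1.1  3. ]
scene vise [2.2 0.2]
scene resistor [0.3 2.4]
top plate_end [-1.4 -0.3]
top plate [1.3 1.5]
top vise [ 4.2 -0.1]
top resistor [1.4 1.4]
pose x y mm, yaw deg [552.3  65.2] 89.53
```

View pics/end.png

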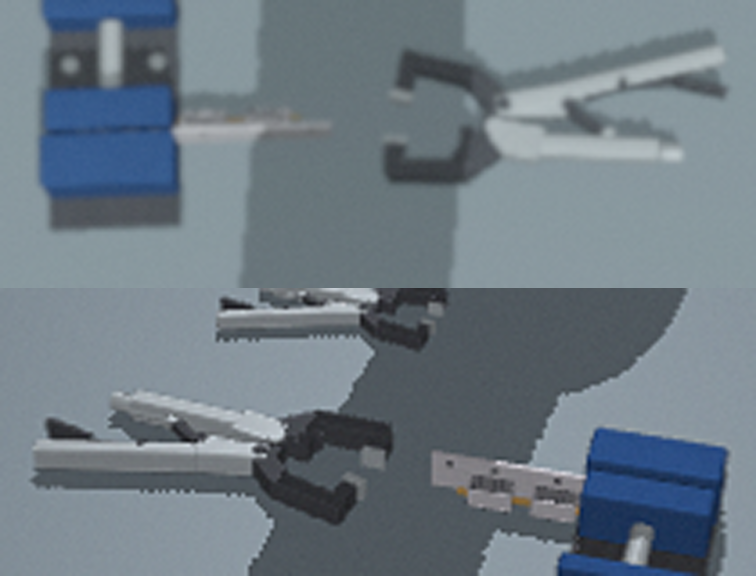

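The pliers lie open on the bench with the throat about 80 mm back from the plate end. The plate is in place, the resistor is flush, and nothing has been disturbed. Handing in.

```bash
python3 -c "
from h import *
print(job.close_job())"
```

```text
the job is handed in; nothing more can be done
None
```

The job is handed in with no verdict returned: by the cameras and force readings, the pliers seated, locked, held about 3 s hands-off and were released, and now lie open on the bench about 80 mm back from the plate's end. The resistor looks home and the plate unmoved.

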